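# Reset the bias-slicing guide

## Task

Reset the slicing deck for the next bias cut: loosen the clamp knob on the pivot, swing the guide fence until its pointer lines up with the index tab on the scale, then tighten the knob again to a good 1 N m, firm but not overtightened. Leave the index tab where it is and do not disturb the things standing round the deck.

Things in the scene. Friction and masses are not known exactly. Their poses are not given: they have to be found in the camera images.
- deck: flat steel slicing deck on the table, fixed, 270 mm deep (x) by 330 mm wide (y), top 20 mm above the table. Origin on the table under the pivot of the guide fence; the deck reaches 205 mm from it to its own -x (front, towards the robot) and 65 mm to +x, with a 31 mm high rail at the back. z up. A scale of engraved lines, every 5 degrees, lies 152 to 164 mm from the pivot at the front.
- knob_top (a point): centre of the top of the black clamp knob, on the pivot axis, 90 mm above the table. The knob is a bar 66 mm long (this point's x), 14 mm thick (its y) and 26 mm tall (64 to 90 mm above the table); grip it across its thickness from above. Seen from above, clockwise tightens, counter-clockwise loosens. It sits on a rubber bush on the collar and gives 0.17 rad per N m before the collar follows.
- collar: round metal collar under the knob, 60 mm wide, 48 to 58 mm above the table, turned by the knob; stays where it is left. Starts clamped, 0.04 to 0.76 rad past the point where the pad bites: turning the knob 0.95 rad counter-clockwise always frees it. Which way the knob points, and how tight it was, do not tell where the bite is. Stops: 1.5 rad on the loose, 1.2 rad on the tight side of the bite.
- pad: pressure pad of the clamp, hidden under the collar; presses on the guide's hub. Not handled. Running free, the collar takes 0.70 N m either way; clockwise past the bite 0.8 N m more per rad of collar, and the pad force grows by about 120 N per rad: 1.0 N m in motion gives 43 N, 1.1 N m 57 N. Held still in mid-turn, the wrist feels 0.05 to 0.1 N m less than in motion.
- guide: the guide fence: aluminium bar 12 mm thick, 28 to 54 mm above the table, reaching 155 mm from a round hub at the pivot along its own -x; origin on the pivot axis at table height. It swings about the vertical, 0.8 rad either way from the deck's -x; stiff when unclamped (0.35 N m, about 2.5 N at the handle), it stays where it is left. Clamped, friction holds it.
- handle (a point): centre of the top of the black round handle post on the guide fence: 20 mm diameter, 54 to 97 mm above the table, 140 mm from the pivot axis. Axes as guide.
- pointer (a point): tip of the pointer at the free end of the guide fence, 166.5 mm from the pivot axis, 27 mm above the table. Its -x points away from the pivot.
- index_tab: small dark steel tab, 22 mm wide, its top 29 mm above the table, with a 5 mm wide nose towards the pivot, on the deck 166 to 187 mm from the pivot. It marks the wanted angle, at least 0.3 rad from the pointer at the start, and stays where it is. The pointer ends just short of it and passes freely. Origin on the pivot axis at table height.
- mark (a point): tip of the index tab's nose, 166.5 mm from the pivot axis, 27 mm above the table; its -x points away from the pivot. With the guide set, pointer and mark coincide.
- ramekin: loose steel ramekin, 65 mm wide, 40 mm tall, left of the deck; bystander, origin under its centre
- tin: loose small tin, 57 mm wide, 72 mm tall, left of the deck; bystander, origin under its centre
- wide_tin: loose wide tin, 75 mm wide, 58 mm tall, right of the deck; bystander, origin under its centre
- cup: loose steel ramekin, 65 mm wide, 40 mm tall, right of the deck; bystander, origin under its centre
- tub: loose white lidded tub, 119 mm wide, 65 mm tall, at the left of the table; bystander

How it is judged:
By the outcome, as a careful person would: the job done as asked, in the order asked, and still so for the second after the job is handed in, with the robot touching nothing.
It also fails if it takes over 72 s, if anything falls off the work surface, if the arm or the gripper's body presses on something with over 40 N, if the wrist force passes 120 N, or if a joint passes its speed limit or range.

## Robot

A 7-joint arm with a two-finger parallel gripper is mounted at the origin on a cart in front of the work surface, level with it; the furniture and walls round the work are solid. World frame = base frame: x ahead of the robot, y to its left, z up, the work surface at z = 0. Lengths are in m, angles in degrees, forces in N, time in s.
With the tool pointing down it reaches from about 0.425 to 0.875 m from the base axis. Payload 4.7 kg.
Tool frame: the origin (TCP) lies midway between the tips of the shut fingers; the grasp point (between the pads) lies 19 mm behind it; z points along the fingers, y is the line along which they close (so a half turn about z gives the same grasp; the last joint's range is limited). The gripper opens to 87 mm and grips with 3 to 60 N. Pads are 19 mm wide; open, the fingers measure 117 mm over their backs; the gripper's body (75 mm by 190 mm) begins 51 mm behind the grasp point.
Start: joints at [-66.056, 18.392, -4.016, 83.108, 1.295, 78.541, -3.26], TCP at [0.255, 0.598, 0.223] pointing down, gripper open.
Joint ranges: [-163.93, 163.93], [-17.29, 119.83], [-79.2, 71.16], [3.27, 140.29], [-89.18, 269.18], [5.43, 117.66], [-154.24, 154.24]. Speed limits (degrees/s): [147.25, 147.25, 180, 180, 180, 180, 180].

## Interface

Orientations are given as a 3x3 rotation matrix whose columns are the frame's x, y, z axes.
In Python, from bench import status, read_camera, get_calibration, bot, nets gives the robot as it stands.
- The arm moves only by the tool arm_command, never from a script. Its argument "plan" is a list of rows, each an object of numbers: "dx", "dy", "dz": the shift along the tool's x, y, z in m; "yaw": the turn about the tool's z in rad; "gripper": the opening, from -1 (shut) to 1 (fully open), so that 0 is half open. In form: [{"dx": .., "dy": .., "dz": .., "yaw": .., "gripper": ..}, ...]. A call has 1 to 10 rows; each row is the pose to reach, as a shift and turn from the pose commanded when the call began, along the tool's axes at that moment; what a row does not reach only later rows make up. A row lasts 1/8 s, in which the tool goes at most 62.5 mm and 10.7 degrees, less where a joint would pass 70% of its speed; a pose out of reach is approached as far as the arm can. A call with a gripper value outside its range is refused whole. The fingers move at their own pace and stop on an object; "newtons" is the grip in N (left out, the last holds). Time passes only in rows, so rows that repeat a pose let the fingers close. It gives the time, the measured TCP pose, the force, the opening and the grip force at its end, in the units of the state.
- status.get_obs(): the state, without advancing time (a new reading comes with each control period).
- read_camera(name): name is "scene" or "top"; returns (picture, depth): 480x640x3 uint8, red, green, blue; 480x640 float32, m along the optical axis (not along the pixel's ray), 0 where there is no reading.
- get_calibration(name): a dict with "mtx" (3x3 intrinsics, pixels), "rvec" (rotation vector, rad) and "tvec" (3), from world to camera coordinates, as OpenCV has them. Camera axes: x right, y down, z forward; pixel columns grow to the right and rows downward; lengths in m; the calibration is good to about 2 mm. A picture is of the moment at which its call begins. get_calibration takes no time and is no camera call.
- bot.hand_in(): hands the job in; it is judged then, once.
Trained networks look in the newest picture that a camera, given by its name, has taken for a name from the list of things; names that differ only in an ending like _2 or _b are one class to them, and where a whole thing is asked for, a point or a joint stands for the part that bears it (a point fixed in the world has none). Each returns a list of dicts, best first, with "p" (0 to 1); they miss things now and then, are a little off and sometimes report something else, mostly with a low value. They report only what shows in the picture. A call takes as long as a camera call.
- nets.look_for(camera, label): "box" ([centre column, centre row, width, height] in pixels, round what is visible of it).
The state is a dict: "time_s": time; "joint_positions": joint angles; "joint_vel": joint speeds; "effort": joint torques, N m; "ee_pos": TCP position; "eef_rot": TCP orientation; "contact_force": force on the tool from outside, world axes, zero at the start; "moment": the same for the moment, N m; "finger_gap": finger opening in m; "finger_force": force on a finger pad.
Only numpy, scipy, OpenCV 4.12 (cv2) and the standard library are available. Lean on these libraries where they do the work, as an engineer would, in place of code of your own. Each camera call takes 0.05 s, during which the arm holds its last target. There are 200 camera calls.

## Working session

There is one attempt and no reset: what is moved stays moved. The work goes in short steps, Python scripts to look and compute and a tool call to move; the robot and the scene stay as the last step left them, time stands still between calls to the robot, and variables do not carry over. Pictures are saved under pics/ and viewed, at most 10 in all, crops included, and the job is handed in when it is done.

Besides the shell and the picture viewer there is one more tool, called after "Emit:" as name(argument=value, ...), one argument or row to a line, values as JSON. arm_command: Moves the arm, as the interface text tells. Its arguments: {"type":"object","properties":{"plan":{"type":"array","items":{"type":"object","properties":{"dx":{"type":"number"},"dy":{"type":"number"},"dz":{"type":"number"},"yaw":{"type":"number"},"gripper":{"type":"number"}}}},"newtons":{"type":"number"}},"required":["plan"]}

```bash
mkdir -p pics; ls
cat > h.py <<'E'
import numpy as np, cv2
from bench import status, read_camera, get_calibration, bot, nets
def cal(n):
    c=get_calibration(n); R=cv2.Rodrigues(np.array(c["rvec"],float))[0]
    return np.array(c["mtx"]),R,np.array(c["tvec"],float).ravel()
def ray_z(n,u,v,z):
    K,R,t=cal(n); d=R.T@np.linalg.inv(K)@[u,v,1]; o=-R.T@t
    return o+d*(z-o[2])/d[2]
def proj(n,p):
    K,R,t=cal(n); q=K@(R@np.array(p,float)+t); return q[:2]/q[2]
def st():
    o=status.get_obs(); R=np.array(o["eef_rot"])
    print("t",round(o["time_s"],2),"tcp",np.round(o["ee_pos"],4),"F",np.round(o["contact_force"],2),"M",np.round(o["moment"],3),"gap",o["finger_gap"],"ff",o["finger_force"],"q",np.round(o["joint_positions"],1)); print(np.round(R,3)); return o
E
python3 - <<'E'
from h import *
st()
for n in ("top","scene"):
    im,d=read_camera(n); cv2.imwrite(f"pics/{n}0.png",im[:,:,::-1])
    K,R,t=cal(n); print(n,"cam",np.round(-R.T@t,3),"f",K[0,0])
    for l,z in (("knob_top",.09),("handle",.097),("index_tab",.027),("pointer",.027),("mark",.027),("collar",.053),("ramekin",.04),("tin",.072),("wide_tin",.058),("cup",.04),("tub",.065)):
        for r in nets.look_for(n,l)[:2]:
            print(l,round(r["p"],2),np.round(r["box"],1),np.round(ray_z(n,*r["box"][:2],z),3))
E
```

```text
pics
t 0.0 tcp [0.2552 0.5972 0.2214] F [-0.54 -0.45 -0.15] M [ 0.011  0.014 -0.067] gap 0.08728086652059706 ff 0.0 q [-66.1  18.4  -4.   83.2   1.3  78.5  -3.3]
[[-0.92   0.393 -0.001]
 [ 0.393  0.92  -0.002]
 [-0.    -0.002 -1.   ]]
top cam [0.29  0.11  1.624] f 619.3754462532243
knob_top 0.49 [322.1 220.   20.1  17.8] [0.561 0.062 0.09 ]
knob_top 0.4 [326.  249.2 140.  116.2] [0.487 0.054 0.09 ]
handle 0.74 [312.6 253.7  38.7  58.4] [0.475 0.088 0.097]
index_tab 0.62 [348.4 285.5   9.5   6. ] [ 0.399 -0.003  0.027]
pointer 0.69 [310.8 255.9  32.   51.9] [0.478 0.092 0.027]
collar 0.63 [322.  219.5  21.7  22. ] [0.569 0.061 0.053]
ramekin 0.81 [242.5 275.3  23.6  25. ] [0.43  0.268 0.04 ]
ramekin 0.71 [348.2 285.2   8.7   2.2] [ 0.399 -0.002  0.04 ]
tin 0.74 [242.6 230.3  23.8  25.7] [0.542 0.264 0.072]
wide_tin 0.72 [417.4 266.6  35.2  34.5] [ 0.441 -0.178  0.058]
wide_tin 0.53 [176.1 303.2  50.1  47.4] [0.362 0.433 0.058]
cup 0.91 [399.1 208.8  27.4  25.2] [ 0.595 -0.141  0.04 ]
tub 0.62 [312.2 257.7  36.1  48.6] [0.469 0.089 0.065]
tub 0.61 [176.9 304.3  45.9  49.2] [0.359 0.43  0.065]
scene cam [-0.36  -0.503  0.869] f 490.7467515783632
knob_top 0.72 [335.6 225.6  10.1  20.2] [0.559 0.054 0.09 ]
handle 0.66 [318.  248.8  60.7  27.1] [0.442 0.034 0.097]
index_tab 0.7 [323.2 263.8 149.9  93.7] [0.47  0.036 0.027]
index_tab 0.47 [321.3 283.8   8.6   8.3] [ 0.402 -0.003  0.027]
pointer 0.82 [315.9 248.4  60.5  23.2] [0.513 0.088 0.027]
mark 0.54 [320.6 282.1   8.6   9.1] [0.406 0.002 0.027]
collar 0.78 [335.7 227.6  28.2  24.5] [0.595 0.076 0.053]
ramekin 0.82 [245.2 238.9  25.9  24.4] [0.426 0.266 0.04 ]
tin 0.98 [272.6 218.4  22.1  27.9] [0.512 0.234 0.072]
wide_tin 0.57 [393.9 299.   30.7  41.4] [ 0.424 -0.191  0.058]
cup 0.77 [404.2 261.7  27.1  25.2] [ 0.581 -0.145  0.04 ]
tub 0.49 [202.4 227.5   6.2  25.8] [0.377 0.376 0.065]
```

Run:
```python
import cv2,numpy as np
a=cv2.imread("pics/top0.png")[190:310,230:430]; b=cv2.imread("pics/scene0.png")[190:340,230:430]
cv2.imwrite("pics/topc.png",cv2.resize(a,None,fx=4,fy=4,interpolation=cv2.INTER_CUBIC))
cv2.imwrite("pics/scc.png",cv2.resize(b,None,fx=4,fy=4,interpolation=cv2.INTER_CUBIC))
```

```text
(no output)
```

View pics/topc.png

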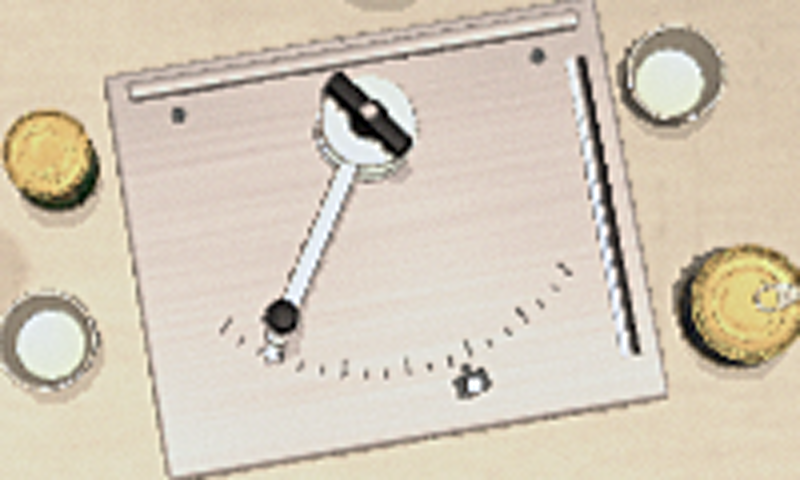

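View pics/scc.png

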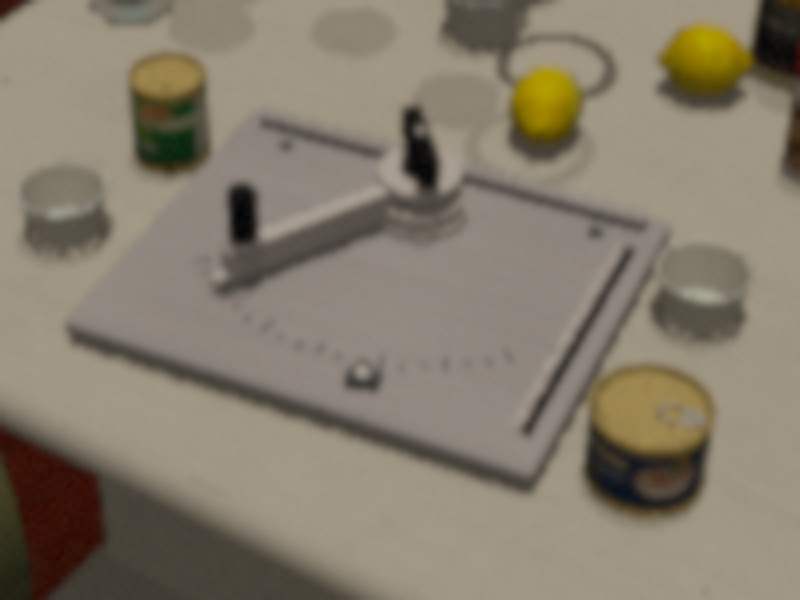

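The top crop shows the pivot and knob at full-image (322,218), with the bar running up-left to down-right. The handle is at (300,269), the pointer tip near (298,279), and the tab at (348,285) with its nose towards the pivot. The scene view agrees. Next I'll segment these for finer positions.

```bash
cat >> h.py <<'E'
def blob(n,im,c,r,thr,z,dark=True,s=8):
    """subpixel dark blob nearest c: returns centre px, world centre, world axis angle deg, length"""
    x0,y0=int(c[0]-r),int(c[1]-r); g=cv2.cvtColor(im,cv2.COLOR_RGB2GRAY)[y0:y0+2*r+1,x0:x0+2*r+1]
    G=cv2.resize(g,None,fx=s,fy=s,interpolation=cv2.INTER_CUBIC)
    m=(G<thr if dark else G>thr).astype(np.uint8)
    k,L,S,C=cv2.connectedComponentsWithStats(m)
    j=1+np.argmax(S[1:,4]); v,u=np.nonzero(L==j)
    u=(u+.5)/s-.5+x0; v=(v+.5)/s-.5+y0
    (cx,cy),(w,h),a=cv2.minAreaRect(np.c_[u,v].astype(np.float32))
    P=np.array([ray_z(n,a_,b_,z)[:2] for a_,b_ in list(zip(u,v))[::7]])
    w_,V=np.linalg.eigh(np.cov(P.T)); e=V[:,1]
    return np.array([u.mean(),v.mean()]),np.array([cx,cy]),P.mean(0),np.degrees(np.arctan2(e[1],e[0])),S[j,4]/s/s,np.sqrt(12*w_)
E
python3 - <<'E'
from h import *
im,d=read_camera("top")
for nm,c,r,t,z in (("knob",(322,218),14,70,.09),("handle",(300.5,269),8,90,.097),("tab",(348,285.5),8,120,.029)):
    b=blob("top",im,c,r,t,z); print(nm,[np.round(x,4) for x in b], np.round(ray_z("top",*b[1],z),4))
piv=blob("top",im,(322,218),14,70,.09)[2]
P=[ray_z("top",x/4+230-.375,y/4+190-.375,.02)[:2] for x,y in((108,77),(593,0),(665,393),(170,478))]
print("corners",np.round(P,4)); 
e=P[3]-P[0]+P[2]-P[1]; a=np.arctan2(-e[1],-e[0]); print("deck yaw",np.degrees(a))
c,s=np.cos(a),np.sin(a); R=np.array([[c,-s],[s,c]]); print("pivot est from centre",np.mean(P,0)+R@[.07,0],piv)
print("depth knob etc",d[218,322],d[269,300])
g=cv2.cvtColor(im,cv2.COLOR_RGB2GRAY); print(g[272:284,290:304]); print(g[278:292,340:358])
E
```

```text
knob [array([321.2608, 218.4158]), array([321.1875, 218.8125]), array([0.5649, 0.0642]), np.float64(-135.5978), np.float64(148.6719), array([0.0189, 0.0645])] [0.5638 0.0645 0.09  ]
handle [array([300.0481, 268.7689]), array([300.125, 268.875]), array([0.4382, 0.1201]), np.float64(-174.3691), np.float64(54.6406), array([0.0175, 0.0185])] [0.438  0.1199 0.097 ]
tab [array([347.2266, 284.7352]), array([347.2255, 284.3784]), array([ 4.01e-01, -2.00e-04]), np.float64(112.8854), np.float64(30.6094), array([0.0169, 0.0228])] [ 4.018e-01 -2.000e-04  2.900e-02]Traceback (most recent call last):
  File "<stdin>", line 5, in <module>
  File "h.py", line 23, in blob
    P=np.array([ray_z(n,a_,b_,z)[:2] for a_,b_ in list(zip(u,v))[::7]])
                ~~~~~^^^^^^^^^^^
  File "h.py", line 7, in ray_z
    K,R,t=cal(n); d=R.T@np.linalg.inv(K)@[u,v,1]; o=-R.T@t
          ~~~^^^
  File "h.py", line 4, in cal
    c=get_calibration(n); R=cv2.Rodrigues(np.array(c["rvec"],float))[0]
ValueError: time passes only in moves, steps and waits
```

Emit:
arm_command(
  plan=[
    {"dx": -0.493, "dy": -0.369, "yaw": 1.967, "gripper": 1},
    {"dx": -0.493, "dy": -0.369, "yaw": 1.967, "gripper": 1},
    {"dx": -0.493, "dy": -0.369, "yaw": 1.967, "gripper": 1},
    {"dx": -0.493, "dy": -0.369, "yaw": 1.967, "gripper": 1},
    {"dx": -0.493, "dy": -0.369, "yaw": 1.967, "gripper": 1},
    {"dx": -0.493, "dy": -0.369, "yaw": 1.967, "gripper": 1},
    {"dx": -0.493, "dy": -0.369, "yaw": 1.967, "gripper": 1},
    {"dx": -0.493, "dy": -0.369, "yaw": 1.967, "gripper": 1},
    {"dx": -0.493, "dy": -0.369, "yaw": 1.967, "gripper": 1},
    {"dx": -0.493, "dy": -0.369, "yaw": 1.967, "gripper": 1},
  ],
)

```text
schema error: expected keys dx, dy, dz, yaw, gripper
```

Emit:
arm_command(
  plan=[
    {"yaw": 0.0},
    {"yaw": 0.0},
  ],
)

```text
schema error: expected keys dx, dy, dz, yaw, gripper
```

```bash
sed -i 's/^def cal(n):/import functools\n@functools.lru_cache\ndef cal(n):/' h.py
python3 - <<'E'
from h import *
st()
im,d=read_camera("scene")
for nm,c,r,t,z in (("handle",(290,240),14,50,.0755),("knob",(335,226),14,50,.08)):
    b=blob("scene",im,c,r,t,z); print(nm,[np.round(x,4) for x in b])
cv2.imwrite("pics/s1.png",cv2.resize(im[130:330,230:430,::-1],None,fx=3,fy=3,interpolation=cv2.INTER_CUBIC))
E
```

```text
t 1.25 tcp [0.2554 0.5977 0.2226] F [ 0.49 -0.7   0.58] M [-0.034 -0.021  0.003] gap 0.08690764200858325 ff 0.0 q [-66.1  18.4  -4.   83.1   1.3  78.5  -3.3]
[[-0.92   0.393  0.   ]
 [ 0.393  0.92   0.   ]
 [-0.     0.    -1.   ]]
handle [array([290.1945, 243.3336]), array([290.1928, 243.2573]), array([0.4434, 0.1223]), np.float64(-142.7273), np.float64(70.0625), array([0.0138, 0.0552])]
knob [array([334.422 , 228.1867]), array([334.64  , 226.9373]), array([0.5592, 0.0582]), np.float64(-139.8938), np.float64(82.0938), array([0.0152, 0.0765])]
```

View pics/s1.png

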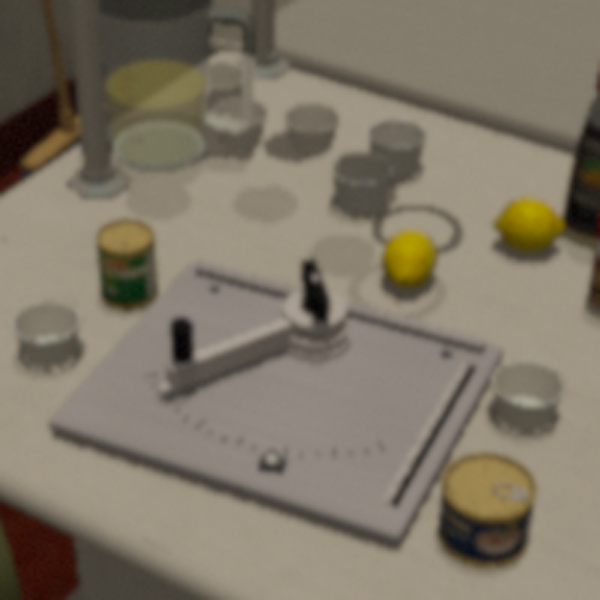

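The picture shows the same scene, since the call was refused: every row needs all five keys.

Emit:
arm_command(
  plan=[
    {"dx": -0.493, "dy": -0.369, "dz": 0, "yaw": 1.967, "gripper": 1},
    {"dx": -0.493, "dy": -0.369, "dz": 0, "yaw": 1.967, "gripper": 1},
    {"dx": -0.493, "dy": -0.369, "dz": 0, "yaw": 1.967, "gripper": 1},
    {"dx": -0.493, "dy": -0.369, "dz": 0, "yaw": 1.967, "gripper": 1},
    {"dx": -0.493, "dy": -0.369, "dz": 0, "yaw": 1.967, "gripper": 1},
    {"dx": -0.493, "dy": -0.369, "dz": 0, "yaw": 1.967, "gripper": 1},
    {"dx": -0.493, "dy": -0.369, "dz": 0, "yaw": 1.967, "gripper": 1},
    {"dx": -0.493, "dy": -0.369, "dz": 0, "yaw": 1.967, "gripper": 1},
    {"dx": -0.493, "dy": -0.369, "dz": 0, "yaw": 1.967, "gripper": 1},
    {"dx": -0.493, "dy": -0.369, "dz": 0, "yaw": 1.967, "gripper": 1},
  ],
)

```text
time_s: 2.55
ee_pos: [0.5648, 0.0622, 0.223]
eef_rot: [[0.656, 0.755, 0.001], [0.755, -0.656, 0.0], [0.001, 0.001, -1.0]]
contact_force: [-0.1, 0.8, 0.1]
finger_gap: 0.0869
finger_force: 0.0
```

Emit:
arm_command(
  newtons=60,
  plan=[
    {"dx": 0, "dy": -0.002, "dz": 0.06, "yaw": 0.08, "gripper": 0.2},
    {"dx": 0, "dy": -0.002, "dz": 0.11, "yaw": 0.08, "gripper": 0.2},
    {"dx": 0, "dy": -0.002, "dz": 0.14, "yaw": 0.08, "gripper": 0.2},
    {"dx": 0, "dy": -0.002, "dz": 0.155, "yaw": 0.08, "gripper": 0.2},
    {"dx": 0, "dy": -0.002, "dz": 0.155, "yaw": 0.08, "gripper": 0.2},
  ],
)

```text
time_s: 3.18
ee_pos: [0.562, 0.066, 0.0672]
eef_rot: [[0.709, 0.705, -0.001], [0.705, -0.709, -0.0], [-0.001, -0.0, -1.0]]
contact_force: [-0.6, 0.6, 0.2]
finger_gap: 0.0536
finger_force: 0.0
```

Emit:
arm_command(
  newtons=60,
  plan=[
    {"dx": 0, "dy": 0, "dz": 0, "yaw": 0, "gripper": -1},
    {"dx": 0, "dy": 0, "dz": 0, "yaw": 0, "gripper": -1},
    {"dx": 0, "dy": 0, "dz": 0, "yaw": 0, "gripper": -1},
    {"dx": 0, "dy": 0, "dz": 0, "yaw": 0, "gripper": -1},
    {"dx": 0, "dy": 0, "dz": 0, "yaw": 0, "gripper": -1},
  ],
)

```text
time_s: 3.8
ee_pos: [0.568, 0.0609, 0.0686]
eef_rot: [[0.711, 0.703, 0.013], [0.703, -0.711, -0.006], [0.005, 0.013, -1.0]]
contact_force: [13.6, -9.3, -8.2]
finger_gap: 0.0136
finger_force: 60.0
```

```bash
python3 -c "
from h import *
st()"
```

```text
t 3.8 tcp [0.568  0.0609 0.0686] F [13.62 -9.3  -8.24] M [-2.022 -2.879 -0.021] gap 0.0135864160150117 ff 59.986054161563516 q [-33.   16.7  27.7 106.1  -8.5  58.6 -47.3]
[[ 0.711  0.703  0.013]
 [ 0.703 -0.711 -0.006]
 [ 0.005  0.013 -1.   ]]
```

Emit:
arm_command(
  plan=[
    {"dx": 0, "dy": 0.008, "dz": 0, "yaw": 0, "gripper": -1},
    {"dx": 0, "dy": 0.008, "dz": 0, "yaw": 0, "gripper": -1},
    {"dx": 0, "dy": 0.008, "dz": 0, "yaw": 0, "gripper": -1},
  ],
)

```text
time_s: 4.18
ee_pos: [0.5684, 0.0607, 0.0685]
eef_rot: [[0.709, 0.705, 0.001], [0.705, -0.709, 0.001], [0.001, 0.0, -1.0]]
contact_force: [-0.6, -0.6, 5.3]
finger_gap: 0.0133
finger_force: 60.0
```

```bash
python3 -c "
from h import *
st()"
```

```text
t 4.17 tcp [0.5684 0.0607 0.0685] F [-0.64 -0.63  5.35] M [-0.074  0.363 -0.056] gap 0.01333084934010604 ff 59.982252940535545 q [-32.5  17.2  27.6 105.5  -9.2  59.4 -46.4]
[[ 0.709  0.705  0.001]
 [ 0.705 -0.709  0.001]
 [ 0.001  0.    -1.   ]]
```

Emit:
arm_command(
  plan=[
    {"dx": 0, "dy": 0, "dz": 0, "yaw": -0.1, "gripper": -1},
    {"dx": 0, "dy": 0, "dz": 0, "yaw": -0.2, "gripper": -1},
    {"dx": 0, "dy": 0, "dz": 0, "yaw": -0.3, "gripper": -1},
    {"dx": 0, "dy": 0, "dz": 0, "yaw": -0.4, "gripper": -1},
  ],
)

```text
time_s: 4.68
ee_pos: [0.569, 0.0602, 0.0685]
eef_rot: [[0.378, 0.926, 0.002], [0.926, -0.378, 0.001], [0.002, 0.002, -1.0]]
contact_force: [1.5, 0.3, 3.1]
finger_gap: 0.0137
finger_force: 60.9
```

```bash
python3 -c "
from h import *
st()"
```

```text
t 4.67 tcp [0.569  0.0602 0.0685] F [1.54 0.28 3.1 ] M [-0.111 -0.135 -0.75 ] gap 0.013734871252042504 ff 60.92635556124151 q [-29.5  16.8  24.1 105.4  -7.9  59.2 -24.4]
[[ 0.378  0.926  0.002]
 [ 0.926 -0.378  0.001]
 [ 0.002  0.002 -1.   ]]
```

Emit:
arm_command(
  plan=[
    {"dx": 0, "dy": 0, "dz": 0, "yaw": -0.12, "gripper": -1},
    {"dx": 0, "dy": 0, "dz": 0, "yaw": -0.24, "gripper": -1},
    {"dx": 0, "dy": 0, "dz": 0, "yaw": -0.36, "gripper": -1},
    {"dx": 0, "dy": 0, "dz": 0, "yaw": -0.48, "gripper": -1},
    {"dx": 0, "dy": 0, "dz": 0, "yaw": -0.6, "gripper": -1},
    {"dx": 0, "dy": 0, "dz": 0, "yaw": -0.7, "gripper": -1},
    {"dx": 0, "dy": 0, "dz": 0, "yaw": -0.7, "gripper": -1},
  ],
)

```text
time_s: 5.55
ee_pos: [0.5704, 0.0601, 0.0685]
eef_rot: [[-0.305, 0.952, 0.005], [0.952, 0.305, 0.001], [-0.001, 0.005, -1.0]]
contact_force: [6.1, -0.5, 0.5]
finger_gap: 0.0134
finger_force: 60.9
```

```bash
python3 -c "
from h import *
st()"
```

```text
t 5.55 tcp [0.5704 0.0601 0.0685] F [ 6.11 -0.46  0.5 ] M [-0.155 -0.937 -0.675] gap 0.013415170072263477 ff 60.8694660756737 q [-24.4  16.4  18.2 105.2  -5.9  59.   13.9]
[[-0.305  0.952  0.005]
 [ 0.952  0.305  0.001]
 [-0.001  0.005 -1.   ]]
```

Emit:
arm_command(
  plan=[
    {"dx": 0, "dy": 0, "dz": 0, "yaw": 0, "gripper": 0.2},
    {"dx": 0, "dy": 0, "dz": 0, "yaw": 0, "gripper": 0.2},
    {"dx": 0, "dy": 0, "dz": -0.04, "yaw": 0, "gripper": 0.2},
    {"dx": 0, "dy": 0, "dz": -0.08, "yaw": -0.1, "gripper": 0.2},
    {"dx": 0.03, "dy": -0.034, "dz": -0.08, "yaw": -0.28, "gripper": 0.2},
    {"dx": 0.06, "dy": -0.068, "dz": -0.08, "yaw": -0.46, "gripper": 0.2},
    {"dx": 0.094, "dy": -0.102, "dz": -0.08, "yaw": -0.64, "gripper": 0.2},
    {"dx": 0.094, "dy": -0.102, "dz": -0.08, "yaw": -0.82, "gripper": 0.2},
    {"dx": 0.094, "dy": -0.102, "dz": -0.08, "yaw": -0.845, "gripper": 0.2},
  ],
)

```text
time_s: 6.68
ee_pos: [0.4411, 0.1189, 0.1474]
eef_rot: [[-0.916, 0.401, -0.001], [0.401, 0.916, 0.0], [0.001, -0.0, -1.0]]
contact_force: [1.2, 0.9, -0.2]
finger_gap: 0.0524
finger_force: 0.0
```

Run:
```python
from h import *
o=st(); p=np.array(o["ee_pos"])
for n in ("top","scene"):
    im,_=read_camera(n); q=proj(n,[*p[:2],.08]); print(n,"proj of tcp at z .08",q)
    cv2.imwrite(f"pics/{n}2.png",cv2.resize(im[190:310,230:430,::-1],None,fx=4,fy=4,interpolation=cv2.INTER_CUBIC))
```

```text
t 6.67 tcp [0.4411 0.1189 0.1474] F [ 1.23  0.88 -0.24] M [-0.021 -0.052 -0.037] gap 0.0523700999667346 ff 0.0 q [-30.2  -2.4  11.6 115.4   0.5  67.   47.5]
[[-0.916  0.401 -0.001]
 [ 0.401  0.916  0.   ]
 [ 0.001 -0.    -1.   ]]
top proj of tcp at z .08 [300.57902268 268.2533231 ]
scene proj of tcp at z .08 [290.67682328 242.81465263]
```

View pics/scene2.png

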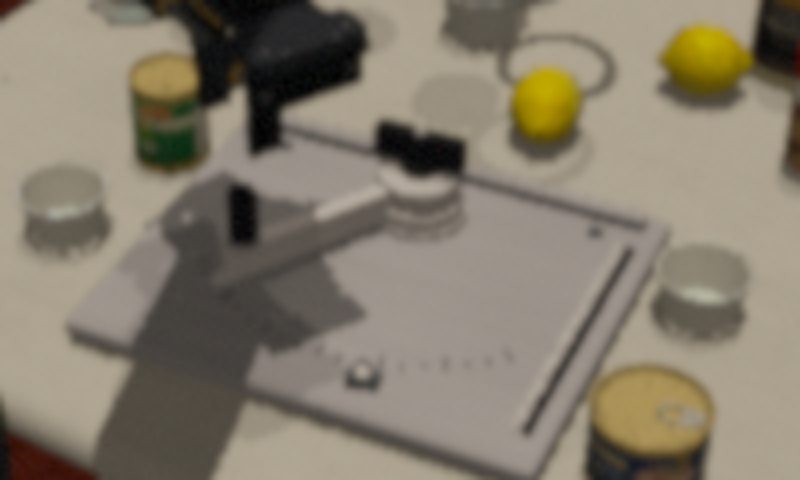

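The knob has turned and the guide hasn't moved. The handle at (290,243) lies under the open fingers, so I'll go down and grip it.

Emit:
arm_command(
  newtons=30,
  plan=[
    {"dx": 0, "dy": 0, "dz": 0.04, "yaw": 0, "gripper": 0.2},
    {"dx": 0, "dy": 0, "dz": 0.07, "yaw": 0, "gripper": 0.2},
    {"dx": 0, "dy": 0, "dz": 0.085, "yaw": 0, "gripper": 0.2},
    {"dx": 0, "dy": 0, "dz": 0.085, "yaw": 0, "gripper": -1},
    {"dx": 0, "dy": 0, "dz": 0.085, "yaw": 0, "gripper": -1},
    {"dx": 0, "dy": 0, "dz": 0.085, "yaw": 0, "gripper": -1},
    {"dx": 0, "dy": 0, "dz": 0.085, "yaw": 0, "gripper": -1},
  ],
)

```text
time_s: 7.65
ee_pos: [0.4426, 0.1187, 0.0633]
eef_rot: [[-0.916, 0.402, 0.001], [0.402, 0.916, 0.001], [-0.001, 0.001, -1.0]]
contact_force: [-0.2, 1.6, -0.4]
finger_gap: 0.0204
finger_force: 1.9
```

```bash
python3 -c "
from h import *
st()"
```

```text
t 7.65 tcp [0.4426 0.1187 0.0633] F [-0.25  1.59 -0.42] M [ 0.547 -0.238  0.008] gap 0.020358326235281197 ff 1.9001389690674841 q [-29.9   3.4  11.9 120.4  -0.9  56.2  48.7]
[[-0.916  0.402  0.001]
 [ 0.402  0.916  0.001]
 [-0.001  0.001 -1.   ]]
```

Emit:
arm_command(
  newtons=30,
  plan=[
    {"dx": -0.0004, "dy": -0.0112, "dz": 0, "yaw": -0.08, "gripper": -1},
    {"dx": -0.0018, "dy": -0.0223, "dz": 0, "yaw": -0.16, "gripper": -1},
    {"dx": -0.004, "dy": -0.0333, "dz": 0, "yaw": -0.24, "gripper": -1},
    {"dx": -0.0071, "dy": -0.044, "dz": 0, "yaw": -0.32, "gripper": -1},
  ],
)

```text
time_s: 8.15
ee_pos: [0.4313, 0.0763, 0.0633]
eef_rot: [[-0.996, 0.091, 0.002], [0.091, 0.996, 0.002], [-0.001, 0.002, -1.0]]
contact_force: [1.6, 3.4, -0.1]
finger_gap: 0.0194
finger_force: 30.0
```

```bash
python3 -c "
from h import *
st()"
```

```text
t 8.15 tcp [0.4313 0.0763 0.0633] F [ 1.56  3.42 -0.05] M [ 0.576 -0.097 -0.128] gap 0.019402612901594323 ff 30.00008944887668 q [-27.    0.8  13.7 123.   -0.3  56.1  71.7]
[[-0.996  0.091  0.002]
 [ 0.091  0.996  0.002]
 [-0.001  0.002 -1.   ]]
```

Emit:
arm_command(
  newtons=30,
  plan=[
    {"dx": -0.0004, "dy": -0.0112, "dz": 0, "yaw": -0.08, "gripper": -1},
    {"dx": -0.0018, "dy": -0.0223, "dz": 0, "yaw": -0.16, "gripper": -1},
    {"dx": -0.004, "dy": -0.0333, "dz": 0, "yaw": -0.24, "gripper": -1},
    {"dx": -0.0071, "dy": -0.044, "dz": 0, "yaw": -0.32, "gripper": -1},
    {"dx": -0.0111, "dy": -0.0545, "dz": 0, "yaw": -0.4, "gripper": -1},
    {"dx": -0.0134, "dy": -0.0596, "dz": 0, "yaw": -0.44, "gripper": -1},
    {"dx": -0.0134, "dy": -0.0596, "dz": 0, "yaw": -0.44, "gripper": -1},
  ],
)

```text
time_s: 9.02
ee_pos: [0.4389, 0.0147, 0.0633]
eef_rot: [[-0.941, -0.339, 0.001], [-0.339, 0.941, 0.0], [-0.001, -0.0, -1.0]]
contact_force: [-0.9, -0.9, 4.7]
finger_gap: 0.0188
finger_force: 30.0
```

Run:
```python
from h import *
o=st(); p=np.array(o["ee_pos"])[:2]
for c in ((.570,.062),(.571,.062)):
    v=p-c; print("az",np.degrees(np.arctan2(v[1],v[0]))%360,np.hypot(*v))
im,_=read_camera("scene"); cv2.imwrite("pics/scene3.png",cv2.resize(im[230:300,280:380,::-1],None,fx=8,fy=8,interpolation=cv2.INTER_CUBIC))
```

```text
t 9.03 tcp [0.4389 0.0147 0.0633] F [-0.93 -0.92  4.72] M [0.013 0.348 0.106] gap 0.01882057202161886 ff 29.999607405625284 q [-22.7   0.9  17.6 122.9  -0.3  56.2 104.8]
[[-0.941 -0.339  0.001]
 [-0.339  0.941  0.   ]
 [-0.001 -0.    -1.   ]]
az 199.85304396037753 0.1393761116288544
az 199.7143711016887 0.1403170893713559
```

View pics/scene3.png

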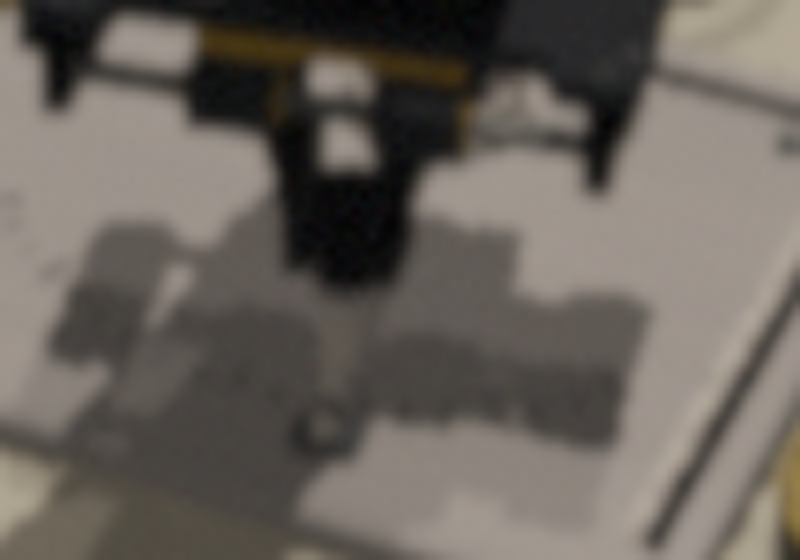

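Emit:
arm_command(
  newtons=30,
  plan=[
    {"dx": 0, "dy": -0.0036, "dz": 0, "yaw": -0.026, "gripper": -1},
    {"dx": 0, "dy": -0.0036, "dz": 0, "yaw": -0.026, "gripper": -1},
    {"dx": 0, "dy": -0.0036, "dz": 0, "yaw": -0.026, "gripper": 0.0},
    {"dx": 0, "dy": -0.0036, "dz": 0, "yaw": -0.026, "gripper": 0.0},
    {"dx": 0, "dy": -0.0036, "dz": -0.05, "yaw": -0.026, "gripper": 0.0},
    {"dx": 0, "dy": -0.0036, "dz": -0.1, "yaw": -0.026, "gripper": 0.0},
    {"dx": -0.02, "dy": 0.05, "dz": -0.1, "yaw": 0.1, "gripper": 0.0},
    {"dx": -0.04, "dy": 0.11, "dz": -0.1, "yaw": 0.25, "gripper": 0.0},
    {"dx": -0.06, "dy": 0.17, "dz": -0.1, "yaw": 0.4, "gripper": 0.0},
    {"dx": -0.1, "dy": 0.22, "dz": -0.1, "yaw": 0.4, "gripper": 0.0},
  ],
)

```text
time_s: 10.32
ee_pos: [0.4561, 0.2552, 0.1627]
eef_rot: [[-0.999, 0.054, 0.0], [0.054, 0.999, 0.0], [-0.0, 0.0, -1.0]]
contact_force: [2.1, -1.3, 0.6]
finger_gap: 0.0438
finger_force: 0.0
```

Emit:
arm_command(
  plan=[
    {"dx": 0, "dy": 0.06, "dz": 0, "yaw": 0, "gripper": 0},
    {"dx": 0, "dy": 0.12, "dz": 0, "yaw": 0, "gripper": 0},
  ],
)

```text
time_s: 10.58
ee_pos: [0.4636, 0.3744, 0.1621]
eef_rot: [[-0.999, 0.055, 0.0], [0.055, 0.999, -0.0], [-0.0, -0.0, -1.0]]
contact_force: [0.4, -0.4, -0.1]
finger_gap: 0.0436
finger_force: 0.0
```

Run:
```python
from h import *
st(); I={}
for n in ("top","scene"):
    im,_=read_camera(n); cv2.imwrite(f"pics/{n}4.png",im[:,:,::-1]); I[n]=im
for nm,c,r,t,z in (("knob",(322,218),14,70,.09),("handle",proj("top",(.437,.012,.097)),8,90,.097),("tab",(348,285.5),8,120,.029)):
    b=blob("top",I["top"],c,r,t,z); print(nm,[np.round(x,4) for x in b])
a=cv2.resize(I["top"][260:300,325:375],None,fx=12,fy=12,interpolation=cv2.INTER_CUBIC)[:480,:400+200]
b=cv2.resize(I["scene"][255:295,300:350],None,fx=12,fy=12,interpolation=cv2.INTER_CUBIC)
cv2.imwrite("pics/t4c.png",a[:,:,::-1]); cv2.imwrite("pics/s4c.png",b[:,:,::-1])
```

```text
t 10.57 tcp [0.4636 0.3744 0.1621] F [ 0.36 -0.44 -0.14] M [ 0.021 -0.033 -0.047] gap 0.043611354533750306 ff 0.0 q [-40.4  13.9  -1.2  95.8   0.3  70.3  45.1]
[[-0.999  0.055  0.   ]
 [ 0.055  0.999 -0.   ]
 [-0.    -0.    -1.   ]]
knob [array([321.5815, 218.7327]), array([321.7011, 219.1868]), array([0.564 , 0.0635]), np.float64(100.954), np.float64(128.4844), array([0.0198, 0.0641])]
handle [array([342.7828, 268.7768]), array([342.3871, 268.9272]), array([0.4359, 0.0144]), np.float64(80.6376), np.float64(58.1719), array([0.0177, 0.021 ])]
tab [array([347.1604, 284.6273]), array([347.5665, 285.1889]), array([4.012e-01, 2.000e-04]), np.float64(112.6784), np.float64(28.2969), array([0.0175, 0.0222])]
```

View pics/t4c.png

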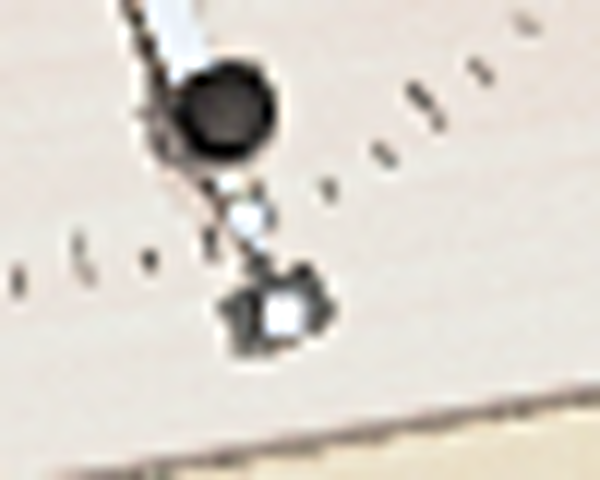

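View pics/s4c.png

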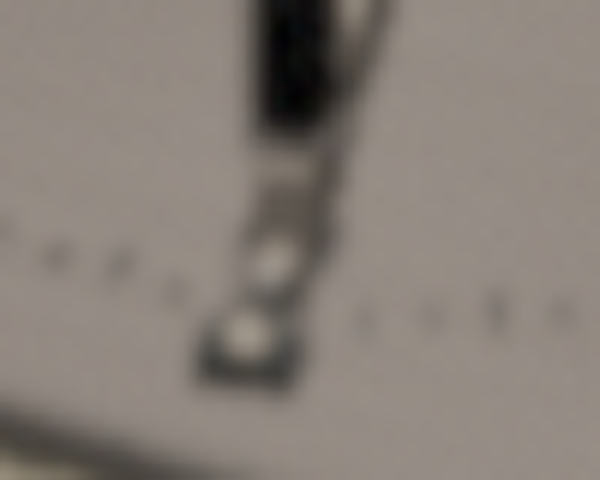

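The top crop shows the pointer's bright end at crop (247,213), pointing at the nose at (262,262) and the tab's light dot at (285,315). The scene crop has the pointer end at (270,262) and the dot at (245,333). They look almost aligned, so I'll put numbers on it.

```bash
python3 - <<'E'
from h import *
piv={"top":(.566,.064),"scene":(.570,.062)}
for n,off,pts in (("top",(325,260),dict(ptr=(247,215),nose=(262,262),tab=(285,315))),("scene",(300,255),dict(ptr=(270,262),tab=(245,333)))):
    im=cv2.cvtColor(cv2.imread(f"pics/{n}4.png"),cv2.COLOR_BGR2GRAY)
    for k,p in pts.items():
        c=np.array(p)/12+off-.46
        if k!="nose":
            x0,y0=np.round(c).astype(int)-3; g=im[y0:y0+7,x0:x0+7].astype(float); w=np.clip(g-np.percentile(g,75),0,None)
            yy,xx=np.mgrid[y0:y0+7,x0:x0+7]; c2=np.array([(w*xx).sum(),(w*yy).sum()])/w.sum()
        else: c2=c
        for q in (c,c2):
            for P in piv.values():
                v=ray_z(n,*q,.028)[:2]-P; print(n,k,np.round(q,1),"az %.2f r %.4f"%(np.degrees(np.arctan2(v[1],v[0]))%360,np.hypot(*v)))
E
python3 - <<'E'
import cv2
im=cv2.imread("pics/top4.png")[268:294,334:360]; print(cv2.cvtColor(im,cv2.COLOR_BGR2GRAY))
E
```

```text
top ptr [345.1 277.5] az 202.11 r 0.1577
top ptr [345.1 277.5] az 200.91 r 0.1607
top ptr [345.2 276.8] az 202.42 r 0.1563
top ptr [345.2 276.8] az 201.21 r 0.1593
top nose [346.4 281.4] az 201.72 r 0.1682
top nose [346.4 281.4] az 200.60 r 0.1712
top nose [346.4 281.4] az 201.72 r 0.1682
top nose [346.4 281.4] az 200.60 r 0.1712
top tab [348.3 285.8] az 201.72 r 0.1806
top tab [348.3 285.8] az 200.68 r 0.1836
top tab [348.4 286. ] az 201.70 r 0.1812
top tab [348.4 286. ] az 200.66 r 0.1842
scene ptr [322.  276.4] az 200.89 r 0.1503
scene ptr [322.  276.4] az 199.66 r 0.1534
scene ptr [321.3 276.1] az 200.09 r 0.1496
scene ptr [321.3 276.1] az 198.87 r 0.1527
scene tab [320.  282.3] az 200.78 r 0.1733
scene tab [320.  282.3] az 199.71 r 0.1763
scene tab [319.3 281.4] az 199.98 r 0.1705
scene tab [319.3 281.4] az 198.91 r 0.1736
[[232 236 235 150  82  87  38  50  53  69  67  64  50  37 233 236 229 227
  227 227 228 229 229 230 238 164]
 [233 236 177 117 110  49  17  53  65  70  82  70  56  12 232 238 230 227
  230 227 228 229 228 229 231 238]
 [227 233 247 153 143  87  12  38  74  83 
[... 1874 characters left out ...]
38 160 118
  232 237 231 230 232 230 231 232]
 [231 230 231 230 230 229 228 229 232 242 155  94 105 100 126 144 233 241
  239 233 230 232 232 231 231 231]
 [228 229 227 229 227 227 228 229 231 236 181 140 161 154 215 239 236 235
  234 231 233 232 232 231 230 229]
 [228 230 230 231 229 230 231 231 233 234 240 244 243 243 237 233 232 232
  231 228 230 232 230 229 229 231]
 [231 230 229 230 229 230 231 229 230 230 231 230 233 232 231 232 230 232
  232 233 231 230 231 232 233 231]
 [231 231 230 232 230 230 230 227 232 232 229 231 232 230 233 233 232 232
  233 230 231 232 232 229 230 230]
 [229 228 231 231 230 231 233 231 231 230 234 232 234 232 231 234 231 229
  228 229 231 231 232 233 230 232]]
```

By both cameras and the robot's own swing, the pointer is within about 0.3° of the mark. Back to the knob, whose bar now lies at azimuth 101°.

Emit:
arm_command(
  newtons=60,
  plan=[
    {"dx": -0.1235, "dy": -0.306, "dz": 0, "yaw": 1.325, "gripper": 0.2},
    {"dx": -0.1235, "dy": -0.306, "dz": 0, "yaw": 1.325, "gripper": 0.2},
    {"dx": -0.1235, "dy": -0.306, "dz": 0, "yaw": 1.325, "gripper": 0.2},
    {"dx": -0.1235, "dy": -0.306, "dz": 0, "yaw": 1.325, "gripper": 0.2},
    {"dx": -0.1235, "dy": -0.306, "dz": 0, "yaw": 1.325, "gripper": 0.2},
    {"dx": -0.1235, "dy": -0.306, "dz": 0, "yaw": 1.325, "gripper": 0.2},
    {"dx": -0.1235, "dy": -0.306, "dz": 0, "yaw": 1.325, "gripper": 0.2},
    {"dx": -0.1235, "dy": -0.306, "dz": 0, "yaw": 1.325, "gripper": 0.2},
    {"dx": -0.1235, "dy": -0.306, "dz": 0, "yaw": 1.325, "gripper": 0.2},
  ],
)

```text
time_s: 11.8
ee_pos: [0.5701, 0.0608, 0.1624]
eef_rot: [[-0.194, 0.981, -0.0], [0.981, 0.194, 0.0], [0.0, -0.0, -1.0]]
contact_force: [-0.2, -0.5, 0.5]
finger_gap: 0.0523
finger_force: 0.0
```

Emit:
arm_command(
  newtons=60,
  plan=[
    {"dx": 0.001, "dy": 0, "dz": 0.05, "yaw": 0, "gripper": 0.2},
    {"dx": 0.001, "dy": 0, "dz": 0.085, "yaw": 0, "gripper": 0.2},
    {"dx": 0.001, "dy": 0, "dz": 0.094, "yaw": 0, "gripper": 0.2},
    {"dx": 0.001, "dy": 0, "dz": 0.094, "yaw": 0, "gripper": -1},
    {"dx": 0.001, "dy": 0, "dz": 0.094, "yaw": 0, "gripper": -1},
    {"dx": 0.001, "dy": 0, "dz": 0.094, "yaw": 0, "gripper": -1},
    {"dx": 0.001, "dy": 0, "dz": 0.094, "yaw": 0, "gripper": -1},
    {"dx": 0.001, "dy": 0, "dz": 0.094, "yaw": 0, "gripper": -1},
    {"dx": 0.001, "dy": 0, "dz": 0.094, "yaw": 0, "gripper": -1},
  ],
)

```text
time_s: 12.92
ee_pos: [0.5701, 0.0614, 0.0691]
eef_rot: [[-0.191, 0.982, -0.0], [0.982, 0.191, 0.0], [0.0, -0.0, -1.0]]
contact_force: [-1.9, -0.2, 5.0]
finger_gap: 0.0134
finger_force: 60.0
```

```bash
python3 -c "
from h import *
st()"
```

```text
t 12.93 tcp [0.5701 0.0614 0.0691] F [-1.89 -0.2   4.96] M [-0.086  0.545 -0.075] gap 0.013364294660791573 ff 59.96970355510712 q [-24.1  16.6  17.8 104.9  -5.8  59.4   6.9]
[[-0.191  0.982 -0.   ]
 [ 0.982  0.191  0.   ]
 [ 0.    -0.    -1.   ]]
```

Emit:
arm_command(
  plan=[
    {"dx": 0, "dy": 0, "dz": 0, "yaw": 0.1, "gripper": -1},
    {"dx": 0, "dy": 0, "dz": 0, "yaw": 0.2, "gripper": -1},
    {"dx": 0, "dy": 0, "dz": 0, "yaw": 0.3, "gripper": -1},
    {"dx": 0, "dy": 0, "dz": 0, "yaw": 0.4, "gripper": -1},
    {"dx": 0, "dy": 0, "dz": 0, "yaw": 0.5, "gripper": -1},
  ],
)

```text
time_s: 13.55
ee_pos: [0.5698, 0.0614, 0.0691]
eef_rot: [[0.304, 0.953, -0.001], [0.953, -0.304, -0.001], [-0.001, -0.001, -1.0]]
contact_force: [-2.6, -0.6, 5.4]
finger_gap: 0.0139
finger_force: 60.4
```

```bash
python3 -c "
from h import *
st()"
```

```text
t 13.55 tcp [0.5698 0.0614 0.0691] F [-2.61 -0.58  5.42] M [-0.226  0.832  0.733] gap 0.01388831516158826 ff 60.35237789154053 q [-27.7  16.9  21.9 105.   -7.2  59.5 -20.7]
[[ 0.304  0.953 -0.001]
 [ 0.953 -0.304 -0.001]
 [-0.001 -0.001 -1.   ]]
```

Emit:
arm_command(
  plan=[
    {"dx": 0, "dy": 0, "dz": 0, "yaw": 0.05, "gripper": -1},
    {"dx": 0, "dy": 0, "dz": 0, "yaw": 0.1, "gripper": -1},
    {"dx": 0, "dy": 0, "dz": 0, "yaw": 0.15, "gripper": -1},
    {"dx": 0, "dy": 0, "dz": 0, "yaw": 0.2, "gripper": -1},
  ],
)

```text
time_s: 14.05
ee_pos: [0.5697, 0.0615, 0.0691]
eef_rot: [[0.486, 0.874, -0.001], [0.874, -0.486, -0.0], [-0.001, -0.001, -1.0]]
contact_force: [-4.6, -0.9, 5.9]
finger_gap: 0.0134
finger_force: 60.3
```

```bash
python3 -c "
from h import *
st()"
```

```text
t 14.05 tcp [0.5697 0.0615 0.0691] F [-4.62 -0.89  5.94] M [-0.25   0.896  0.675] gap 0.013380635956201646 ff 60.342047810554504 q [-29.2  17.   23.6 105.1  -7.8  59.6 -31.6]
[[ 0.486  0.874 -0.001]
 [ 0.874 -0.486 -0.   ]
 [-0.001 -0.001 -1.   ]]
```

Still running free. From here, small steps, reading the torque as I go.

Emit:
arm_command(
  plan=[
    {"dx": 0, "dy": 0, "dz": 0, "yaw": 0.05, "gripper": -1},
    {"dx": 0, "dy": 0, "dz": 0, "yaw": 0.1, "gripper": -1},
    {"dx": 0, "dy": 0, "dz": 0, "yaw": 0.15, "gripper": -1},
    {"dx": 0, "dy": 0, "dz": 0, "yaw": 0.2, "gripper": -1},
  ],
)

```text
time_s: 14.55
ee_pos: [0.5695, 0.0616, 0.0691]
eef_rot: [[0.65, 0.76, -0.001], [0.76, -0.65, -0.0], [-0.001, -0.001, -1.0]]
contact_force: [-3.8, -0.8, 5.7]
finger_gap: 0.0137
finger_force: 60.3
```

```bash
python3 -c "
from h import *
st()"
```

```text
t 14.55 tcp [0.5695 0.0616 0.0691] F [-3.85 -0.82  5.66] M [-0.206  0.985  0.633] gap 0.013683896069654599 ff 60.34201741218567 q [-30.6  17.2  25.3 105.1  -8.4  59.6 -42.5]
[[ 0.65   0.76  -0.001]
 [ 0.76  -0.65  -0.   ]
 [-0.001 -0.001 -1.   ]]
```

Emit:
arm_command(
  plan=[
    {"dx": 0, "dy": 0, "dz": 0, "yaw": 0.05, "gripper": -1},
    {"dx": 0, "dy": 0, "dz": 0, "yaw": 0.1, "gripper": -1},
    {"dx": 0, "dy": 0, "dz": 0, "yaw": 0.15, "gripper": -1},
    {"dx": 0, "dy": 0, "dz": 0, "yaw": 0.2, "gripper": -1},
  ],
)

```text
time_s: 15.05
ee_pos: [0.5695, 0.0616, 0.0691]
eef_rot: [[0.788, 0.616, -0.002], [0.616, -0.788, -0.0], [-0.001, -0.001, -1.0]]
contact_force: [-4.1, -0.2, 7.5]
finger_gap: 0.0136
finger_force: 60.4
```

```bash
python3 -c "
from h import *
st()"
```

```text
t 15.05 tcp [0.5695 0.0616 0.0691] F [-4.13 -0.22  7.5 ] M [-0.17   1.083  0.708] gap 0.013644870980579971 ff 60.35763323307037 q [-32.1  17.4  27.1 105.2  -9.   59.7 -53.5]
[[ 0.788  0.616 -0.002]
 [ 0.616 -0.788 -0.   ]
 [-0.001 -0.001 -1.   ]]
```

Emit:
arm_command(
  plan=[
    {"dx": 0, "dy": 0, "dz": 0, "yaw": 0.05, "gripper": -1},
    {"dx": 0, "dy": 0, "dz": 0, "yaw": 0.1, "gripper": -1},
    {"dx": 0, "dy": 0, "dz": 0, "yaw": 0.15, "gripper": -1},
    {"dx": 0, "dy": 0, "dz": 0, "yaw": 0.2, "gripper": -1},
  ],
)

```text
time_s: 15.55
ee_pos: [0.5693, 0.0618, 0.0691]
eef_rot: [[0.894, 0.448, -0.002], [0.448, -0.894, -0.0], [-0.002, -0.001, -1.0]]
contact_force: [-4.6, -0.1, 7.2]
finger_gap: 0.0135
finger_force: 60.5
```

```bash
python3 -c "
from h import *
st()"
```

```text
t 15.55 tcp [0.5693 0.0618 0.0691] F [-4.58 -0.05  7.23] M [-0.142  1.119  0.793] gap 0.013477179838252602 ff 60.46481251716614 q [-33.6  17.6  28.8 105.2  -9.7  59.8 -64.4]
[[ 0.894  0.448 -0.002]
 [ 0.448 -0.894 -0.   ]
 [-0.002 -0.001 -1.   ]]
```

Emit:
arm_command(
  plan=[
    {"dx": 0, "dy": 0, "dz": 0, "yaw": 0.05, "gripper": -1},
    {"dx": 0, "dy": 0, "dz": 0, "yaw": 0.1, "gripper": -1},
    {"dx": 0, "dy": 0, "dz": 0, "yaw": 0.15, "gripper": -1},
    {"dx": 0, "dy": 0, "dz": 0, "yaw": 0.2, "gripper": -1},
  ],
)

```text
time_s: 16.05
ee_pos: [0.5693, 0.0619, 0.0691]
eef_rot: [[0.965, 0.262, -0.002], [0.262, -0.965, -0.0], [-0.002, -0.0, -1.0]]
contact_force: [-4.8, -0.7, 6.7]
finger_gap: 0.0135
finger_force: 60.6
```

```bash
python3 -c "
from h import *
st()"
```

```text
t 16.05 tcp [0.5693 0.0619 0.0691] F [-4.78 -0.7   6.72] M [-0.109  1.191  0.867] gap 0.013519609618133211 ff 60.6277334690094 q [-35.1  17.8  30.7 105.3 -10.4  59.8 -75.2]
[[ 0.965  0.262 -0.002]
 [ 0.262 -0.965 -0.   ]
 [-0.002 -0.    -1.   ]]
```

Emit:
arm_command(
  plan=[
    {"dx": 0, "dy": 0, "dz": 0, "yaw": 0.05, "gripper": -1},
    {"dx": 0, "dy": 0, "dz": 0, "yaw": 0.1, "gripper": -1},
    {"dx": 0, "dy": 0, "dz": 0, "yaw": 0.15, "gripper": -1},
  ],
)

```text
time_s: 16.42
ee_pos: [0.5693, 0.062, 0.0691]
eef_rot: [[0.993, 0.115, -0.002], [0.115, -0.993, -0.0], [-0.002, -0.0, -1.0]]
contact_force: [-3.1, -0.2, 7.4]
finger_gap: 0.0136
finger_force: 60.8
```

```bash
python3 -c "
from h import *
st()"
```

```text
t 16.43 tcp [0.5693 0.062  0.0691] F [-3.09 -0.21  7.42] M [-0.087  1.28   1.01 ] gap 0.013618584778414006 ff 60.794899463653564 q [-36.3  18.   32.1 105.3 -10.9  59.9 -83.4]
[[ 0.993  0.115 -0.002]
 [ 0.115 -0.993 -0.   ]
 [-0.002 -0.    -1.   ]]
```

Emit:
arm_command(
  plan=[
    {"dx": 0, "dy": 0, "dz": 0, "yaw": 0.05, "gripper": -1},
  ],
)

```text
time_s: 16.55
ee_pos: [0.5693, 0.0621, 0.0691]
eef_rot: [[0.998, 0.065, -0.002], [0.065, -0.998, -0.0], [-0.002, -0.0, -1.0]]
contact_force: [-3.7, 0.3, 7.3]
finger_gap: 0.0137
finger_force: 60.9
```

```bash
python3 -c "
from h import *
st()"
```

```text
t 16.55 tcp [0.5693 0.0621 0.0691] F [-3.66  0.29  7.28] M [-0.05   1.214  1.024] gap 0.013716765657610196 ff 60.86087465286255 q [-36.7  18.1  32.5 105.3 -11.1  59.9 -86.1]
[[ 0.998  0.065 -0.002]
 [ 0.065 -0.998 -0.   ]
 [-0.002 -0.    -1.   ]]
```

Torque in motion is about 1.05 N m, so I'll release, lift straight up and clear the view.

Emit:
arm_command(
  plan=[
    {"dx": 0, "dy": 0, "dz": 0, "yaw": 0.05, "gripper": 0.2},
    {"dx": 0, "dy": 0, "dz": 0, "yaw": 0.0, "gripper": 0.2},
    {"dx": 0, "dy": 0, "dz": 0, "yaw": 0.0, "gripper": 0.2},
    {"dx": 0, "dy": 0, "dz": -0.05, "yaw": 0, "gripper": 0.2},
    {"dx": 0, "dy": 0, "dz": -0.1, "yaw": 0, "gripper": 0.2},
    {"dx": -0.02, "dy": -0.055, "dz": -0.1, "yaw": -0.1, "gripper": 0.2},
    {"dx": -0.04, "dy": -0.11, "dz": -0.1, "yaw": -0.2, "gripper": 0.2},
    {"dx": -0.06, "dy": -0.165, "dz": -0.1, "yaw": -0.3, "gripper": 0.2},
    {"dx": -0.08, "dy": -0.22, "dz": -0.1, "yaw": -0.4, "gripper": 0.2},
    {"dx": -0.1, "dy": -0.275, "dz": -0.1, "yaw": -0.5, "gripper": 0.2},
  ],
)

```text
time_s: 17.8
ee_pos: [0.4523, 0.3313, 0.1687]
eef_rot: [[0.845, 0.535, 0.001], [0.535, -0.845, 0.001], [0.001, -0.0, -1.0]]
contact_force: [0.4, 0.6, 0.5]
finger_gap: 0.0521
finger_force: 0.0
```

Emit:
arm_command(
  plan=[
    {"dx": -0.03, "dy": -0.05, "dz": 0, "yaw": 0, "gripper": 0.2},
    {"dx": -0.03, "dy": -0.05, "dz": 0, "yaw": 0, "gripper": 0.2},
  ],
)

```text
time_s: 18.05
ee_pos: [0.3963, 0.3596, 0.1681]
eef_rot: [[0.841, 0.541, -0.002], [0.541, -0.841, 0.001], [-0.002, -0.002, -1.0]]
contact_force: [0.6, -1.1, -0.7]
finger_gap: 0.0524
finger_force: 0.0
```

Run:
```python
from h import *
st(); I={}
for n in ("top","scene"):
    im,_=read_camera(n); cv2.imwrite(f"pics/{n}5.png",im[:,:,::-1]); I[n]=im
for nm,c,r,t,z in (("knob",(322,218),14,70,.09),("handle",proj("top",(.437,.012,.097)),8,90,.097),("tab",(348,285.5),8,120,.029)):
    b=blob("top",I["top"],c,r,t,z); print(nm,[np.round(x,4) for x in b])
a=cv2.resize(I["top"][260:300,325:375],None,fx=8,fy=8,interpolation=cv2.INTER_CUBIC)
b=cv2.resize(I["scene"][255:295,300:350],None,fx=8,fy=8,interpolation=cv2.INTER_CUBIC)
c=cv2.resize(I["top"][185:315,225:435],(800,280)) if 0 else cv2.resize(I["top"][185:305,225:425],(400,240))
d=cv2.resize(I["scene"][185:345,215:455],(400,240))
cv2.imwrite("pics/v5.png",np.vstack([np.hstack([a,b]),np.hstack([c,d])])[:,:,::-1])
g=cv2.cvtColor(I["top"],cv2.COLOR_RGB2GRAY)[274:288,340:356]; print(g)
```

```text
t 18.05 tcp [0.3963 0.3596 0.1681] F [ 0.65 -1.13 -0.67] M [-0.105  0.053 -0.006] gap 0.05236651754851964 ff 0.0 q [ -61.     6.4   17.2  104.2   -2.1   69.8 -100.4]
[[ 0.841  0.541 -0.002]
 [ 0.541 -0.841  0.001]
 [-0.002 -0.002 -1.   ]]
knob [array([321.5163, 218.3582]), array([321.6948, 218.6432]), array([0.565 , 0.0635]), np.float64(-165.7231), np.float64(146.1562), array([0.0175, 0.0666])]
handle [array([342.7688, 268.7912]), array([342.3842, 268.9246]), array([0.4359, 0.0145]), np.float64(83.2586), np.float64(58.9688), array([0.0178, 0.0209])]
tab [array([347.1848, 284.6645]), array([347.5379, 285.2189]), array([4.011e-01, 1.000e-04]), np.float64(114.6326), np.float64(29.3438), array([0.0174, 0.0227])]
[[152 151 164 208 236 215 224 236 230 229 231 223 220 231 232 232]
 [214 144  60 233 242 203 132 230 235 232 236 199 128 222 233 229]
 [207 220 127 125 153 180 118 207 234 231 232 235 151 219 230 227]
 [219 218 202 101 240 253 232 153 224 232 229 231 234 230 228 228]
 [237 216 188 161 229 250 245 131 218 229 228 229 230 228 228 226]
 [233 208  89 201 173 220 212 193 228 231 228 226 227 228 227 228]
 [230 242 112 218 200 104 218 234 235 233 230 228 228 227 228 228]
 [227 232 153 199 239 157  87 152 238 227 216 234 231 230 227 225]
 [227 231 235 235 245 144  88 115 214 114  59 204 234 230 228 229]
 [228 226 231 236 234 185 116  73  76  82  87 123 236 239 231 232]
 [224 227 235 225 146  81  74 146 168 169 108  83 210 236 229 230]
 [230 235 243 123  79  97  51 250 255 255 154  95 108 225 233 229]
 [230 232 237 184 101  93  70 250 253 254 155  79 133 225 229 227]
 [230 226 234 250 137  99  65 224 241 235 160 119 229 236 231 228]]
```

View pics/v5.png

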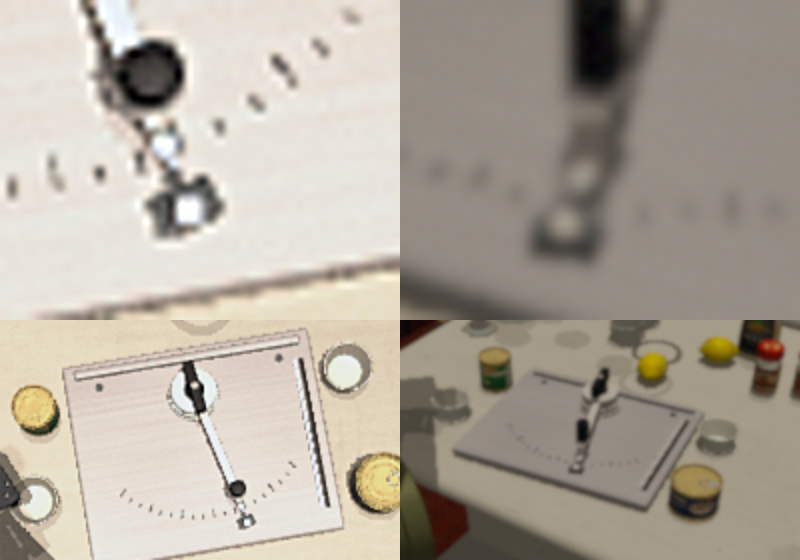

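The fence didn't move while I tightened: the pointer is at top pixel (345,277) and still lines up with the nose at (346,281) and the tab. The knob sprang back 0.18 rad on release, which fits about 1.05 N m. The things round the deck are where they were.

```bash
python3 -c "
from h import *
print(bot.hand_in())"
```

```text
the job is handed in; nothing more can be done
None
```

The job is handed in: I loosened the knob, swung the fence to within about 0.3° of the index tab by the cameras, and retightened the knob to about 1.05 N m, with the tab and bystanders where they were.

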